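Hold a pump head against its sprung plate for fastening

TASK

Take the loose pump head from the bench, put it on the bed of the assembly stand between the two rails with its round nose towards the sprung plate, and press it squarely against the plate with a steady 10 newtons or so, so that the plate's pointers stand midway between the two lines on the scale bars; a colleague will then fasten it. Bring it on gently, never pushing the plate back to the end of its travel, and leave the other things on the bench where they are. Finish while still holding it pressed like that: do not let go.

Things in the scene. Friction and masses are not known exactly. Their poses are not given: they have to be found in the camera images.
- head: The pump head: an upright aluminium block, 40 (x) by 44 (y) by 52 mm high, 0.2 to 0.42 kg, loose on the bench. Origin: centre of its underside; z up. +x face: a round steel nose 28 mm across, 8 mm long, axis 26 mm up. -x face: a dark fitting 14 mm across, 10 mm long. On top a valve 18 mm across, to 70 mm above the underside. The flat y faces are free for gripping.
- head_nose (a point): Centre of the end face of the pump head's nose: 28 mm along +x from the head's axis, 26 mm above its underside.
- stand: The assembly stand, fixed: a grey base 240 (x) by 124 (y) by 30 mm high. Origin: centre of its underside; x = pressing direction, towards the sprung plate. Its top is the bed, with two rails 8 mm wide, 10 mm high, inner faces at y = +-27 mm, from x = -100 to +50 mm. The plate stands across the bed; behind it a post at x = 90 to 106 mm, to 56 mm above the bed.
- plate_face (a point): A point on the front (-x) face of the sprung plate, on the stand's middle line, 26 mm above the bed, the height of the nose's axis when the head stands on the bed. Unpressed it is at x = 25 mm in the stand's frame, and it moves with the plate. The steel plate is 84 mm wide (y), 10 mm thick, from 11 to 55 mm above the bed.
- scale_mid (a point): Midway between the two dark lines on the left (+y) scale bar: stand frame x = 37.5, y = 54, z = 50 mm (the bar's top). Such a bar lies on both sides, x = 15 to 61, y = +-48 to 60 mm; its lines lie at x = 32.5 and 42.5 mm. A small dark pointer on each edge of the plate, level with its front face, moves beside it.
- plate (a joint): How far the sprung plate is pushed back along the stand's +x, in m: 0 unpressed, hard end of travel at 0.025. A spring of 800 N/m without preload pushes it back to 0: 10 N at 0.0125. Its pointers reach the near lines at 0.0075 (6 N), the far lines at 0.0175 (14 N).
- bottle: Bystander: a clear glass reagent bottle with an orange cap, 70 mm across, 150 mm high. Origin: centre of its underside.
- valve: Bystander: a spare valve, an aluminium cylinder 32 mm across and 30 mm high with a narrower steel end on top, 42 mm in all. Origin: centre of its underside.
- driver: Bystander: a black-handled screwdriver lying flat along its x, about 160 mm long, handle to -x. Origin: on its underside at its middle.
Things that resemble listed ones, but are neither listed nor needed, are in the scene too. What is shaped like the head but blue or purple is not meant.

How it is judged (in metres and radians):
On the way, in this order (a step that is already met when the one before it is completed fails the run):
1. the pump head has been lifted off the bench (height (world z) of head above 0.024 m), for 0.1 s.
2. the pump head stands on the bed between the rails, nose square against the plate, pressed at 6 to 14 N for a second (value of joint plate between 0.0075 and 0.0175 m and x of head_nose in the frame of stand above 0.03 m and distance between head_nose and plate_face below 0.01 m and z of head in the frame of stand between 0.026 and 0.034 m and y of head in the frame of stand between -0.007 and 0.007 m and angle between the x axis of head and the x axis of stand, either way round below 0.1 rad and angle between head's own z axis and vertical below 0.08 rad and contact force between head and stand above 5 N and contact force between the fingers and head above 3 N and linear speed of head below 0.02 m/s), for 1 s.
At the end, for the whole second after the job is handed in: Through the last second the fingers hold the head (3 N or more) on the bed (height within 4 mm), within 7 mm of the middle line, upright to 0.08 rad, square to 0.10 rad, nose on the sprung plate, the plate pushed back 7.5 to 17.5 mm (6 to 14 N), at rest (all of step 2); the arm keeps its last pose, push and grip.
It fails at once if the plate is pushed to the end of its travel (beyond 23.5 mm, 19 N) (value of joint plate above 0.0235 m).
It fails at once if another thing on the bench is moved by more than 40 mm (distance of any of bottle, valve, driver from where it was at the start of the episode above 0.04 m).
It also fails if it takes over 48 s, if anything falls off the work surface, if the arm or the gripper's body presses on something with over 40 N, if the wrist force passes 120 N, or if a joint passes its speed limit or range.

ROBOT

A 6-joint arm with a two-finger parallel gripper is mounted at the origin on the work surface. World frame = base frame: x ahead of the robot, y to its left, z up, the work surface at z = 0. Lengths are in m, angles in degrees, forces in N, time in s.
With the tool pointing down it reaches from about 0.4 to 0.825 m from the base axis. Payload 7 kg.
Tool frame: the origin (TCP) lies midway between the tips of the shut fingers; the grasp point (between the pads) lies 19 mm behind it; z points along the fingers, y is the direction in which the jaws open and shut (so a half turn about z gives the same grasp; the last joint's range is limited). The gripper opens to 88 mm and grips with 3 to 60 N. Pads are 19 mm wide; open, the fingers measure 130 mm over their backs; the gripper's body (78 mm by 193 mm) begins 47 mm behind the grasp point.
Start: joints at [-48.18, 20.546, 0.682, 0, -70.136, -16.507], TCP at [0.289, -0.61, 0.227] pointing down, gripper open.
Joint ranges: [-176.03, 176.03], [-82.01, 121.73], [-58.28, 71.71], [-173.87, 95.51], [-174.79, -0.11], [-173.66, 173.66]. Speed limits (degrees/s): [136.94, 136.94, 172.46, 180, 180, 180].

INTERFACE

Orientations are given as a 3x3 rotation matrix whose columns are the frame's x, y, z axes.
In Python, from rig import robot gives the robot as it stands. Calls block until the motion is done:
- robot.goto(position, orientation): joint-space move of the TCP to a pose.
- robot.servo_line(position, ori=None, speed=0.15): straight line of the TCP; ori=None keeps the orientation; speed is the mean speed in m/s.
- robot.movej(angles): joint-space move.
- robot.move_gripper(opening): opening from 0.0 (shut) to 1.0 (fully open); the grip force is fixed at half the most; returns when the fingers have stopped.
- robot.dwell(seconds).
- robot.ik(position, orientation): joint angles nearest the present ones, or None.
- robot.grab_frame(name): name is "side" or "top"; returns (picture, depth): 384x512x3 uint8, red, green, blue; 384x512 float32, m along the optical axis (not along the pixel's ray), 0 where there is no reading.
- robot.camera_info(name): a dict with "vfov" (degrees; the focal length in pixels is half the picture's height over the tangent of half this angle, whatever the lens; pixels are square), "cx", "cy" (the principal point, pixels), "k1" (the pictures are not rectified: a ray, as slopes to the right and down, at radius r is drawn at 1 + k1 r^2 times it, then the intrinsics apply), "view" (4x4, takes a point from world to camera coordinates). Camera axes: x right, y down, z forward; pixel columns grow to the right and rows downward; lengths in m; the calibration is good to about 2 mm. A picture is of the moment at which its call begins. camera_info takes no time and is no camera call.
A pose or a line that the arm cannot do raises robot.Unreachable and nothing moves.
- robot.job_done(): hands the job in, once; it reports no verdict.
Readings, each from a call of its own:
- robot.read_t(): time.
- robot.read_qpos(): joint angles.
- robot.read_qvel(): joint speeds.
- robot.read_effort(): joint torques, N m.
- robot.read_position(): TCP position.
- robot.read_tcp_rot(): TCP orientation.
- robot.read_force(): force on the tool from outside, world axes, zero at the start.
- robot.read_ft_torque(): the same for the moment, N m.
- robot.read_grip_width(): opening from 0.0 (shut) to 1.0 (fully open).
Only numpy, scipy, OpenCV 4.12 (cv2) and the standard library are available. Lean on these libraries where they do the work, as an engineer would, in place of code of your own. Each camera call takes 0.05 s, during which the arm holds its last target.

## Working session

There is one attempt and no reset: what is moved stays moved. The work goes in short steps, each a Python script; the robot and the scene stay as the last script left them, time stands still between calls to the robot, and variables do not carry over. Pictures are saved under pics/ and viewed, and the job is handed in when it is done.

```bash
ls; mkdir -p pics; python3 - <<'E'
from rig import robot
import cv2,numpy as np
for n in("top","side"):
    p,d=robot.grab_frame(n); np.savez(f"{n}0.npz",p=p,d=d)
    cv2.imwrite(f"pics/{n}0.png",cv2.resize(p[:,:,::-1],None,fx=1.5,fy=1.5,interpolation=cv2.INTER_CUBIC))
    print(robot.camera_info(n))
print(robot.read_t(),robot.read_grip_width(),robot.read_tcp_rot())
E
```

```text
pics
{'vfov': 52.893465494301275, 'cx': 258.79090552737523, 'cy': 186.52226915708394, 'k1': -0.1089451812156865, 'view': array([[-1.85894498e-02, -9.99826926e-01,  7.41296564e-04,
         2.61709813e-02],
       [-9.81444416e-01,  1.81061392e-02, -1.90890089e-01,
         5.76613960e-01],
       [ 1.90843629e-01, -4.27608311e-03, -9.81611137e-01,
         7.94762580e-01],
       [ 0.00000000e+00,  0.00000000e+00,  0.00000000e+00,
         1.00000000e+00]])}
{'vfov': 56.74843801117676, 'cx': 259.8076832777743, 'cy': 193.6557833789121, 'k1': -0.09585989711855185, 'view': array([[-0.95611778, -0.29297613,  0.00194132,  0.55385159],
       [-0.18380085,  0.59464159, -0.78269957,  0.14832647],
       [ 0.2281579 , -0.7487098 , -0.62239666,  0.57987733],
       [ 0.        ,  0.        ,  0.        ,  1.        ]])}
0.1 1.0002425399380384 [[-9.04033885e-01 -4.27460111e-01 -7.67432488e-04]
 [-4.27460777e-01  9.04032965e-01  1.29668742e-03]
 [ 1.39502118e-04  1.50029665e-03 -9.99998865e-01]]
```

View pics/top0.png

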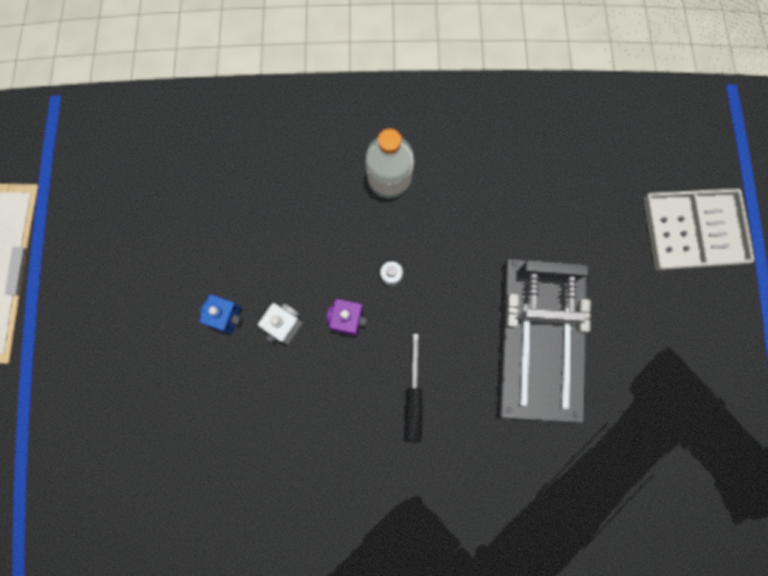

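View pics/side0.png

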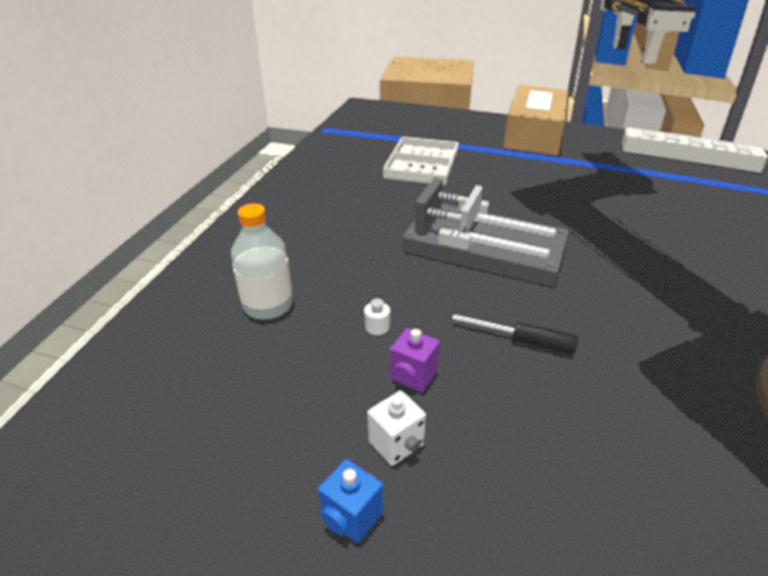

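Candidates (1.5x top picture): the blue block at (219,313), the aluminium block at (279,322), the purple block at (345,316), and the small spare valve at (391,272). The aluminium block fits the description. I'll check it in close crops.

```bash
cat > h.py <<'E'
import numpy as np,cv2
from rig import robot
def K(n):
    c=robot.camera_info(n); f=192/np.tan(np.radians(c['vfov']/2)); return c,f
def ray(n,u,v):
    c,f=K(n); p=np.array([(u-c['cx'])/f,(v-c['cy'])/f]); q=p.copy()
    for _ in range(30): q=p/(1+c['k1']*(q@q))
    return c,q
def at_z(n,u,v,z):
    c,q=ray(n,u,v); R=c['view'][:3,:3];t=c['view'][:3,3]
    o=-R.T@t; d=R.T@np.array([q[0],q[1],1]); return o+d*(z-o[2])/d[2]
def at_d(n,u,v,dep):
    c,q=ray(n,u,v); R=c['view'][:3,:3];t=c['view'][:3,3]
    return R.T@(np.array([q[0],q[1],1])*dep-t)
def proj(n,P):
    c,f=K(n); P=np.atleast_2d(P); X=P@c['view'][:3,:3].T+c['view'][:3,3]
    q=X[:,:2]/X[:,2:]; q=q*(1+c['k1']*(q**2).sum(1))[:,None]
    return q*f+[c['cx'],c['cy']]
def crop(p,u0,v0,w,h,s,name):
    cv2.imwrite(name,cv2.resize(p[v0:v0+h,u0:u0+w,::-1],None,fx=s,fy=s,interpolation=cv2.INTER_CUBIC))
E
python3 - <<'E'
from h import *
t=np.load("top0.npz")['p'];s=np.load("side0.npz")['p']
a=cv2.resize(t[190:240,160:220,::-1],None,fx=6.6,fy=6.6,interpolation=cv2.INTER_CUBIC)
b=cv2.resize(s[255:315,235:295,::-1],None,fx=6.6,fy=6.6,interpolation=cv2.INTER_CUBIC)
c=np.zeros((396,792,3),np.uint8);c[:a.shape[0],:396]=a;c[:,396:]=b;cv2.imwrite("pics/head.png",c)
crop(t,325,165,80,120,5,"pics/stand.png")
E
```

```text
(no output)
```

View pics/head.png

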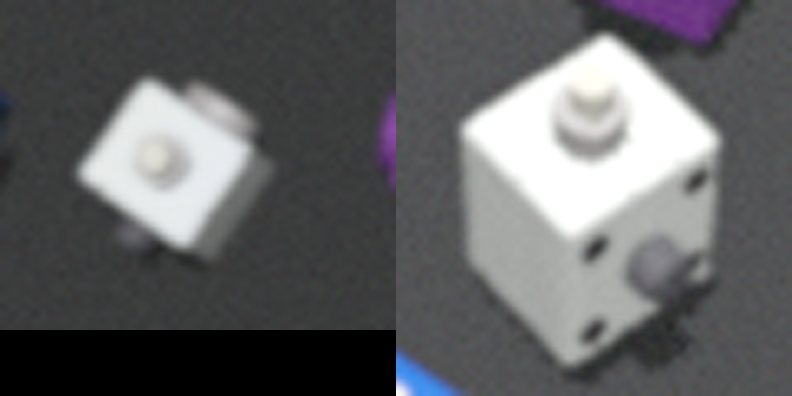

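View pics/stand.png

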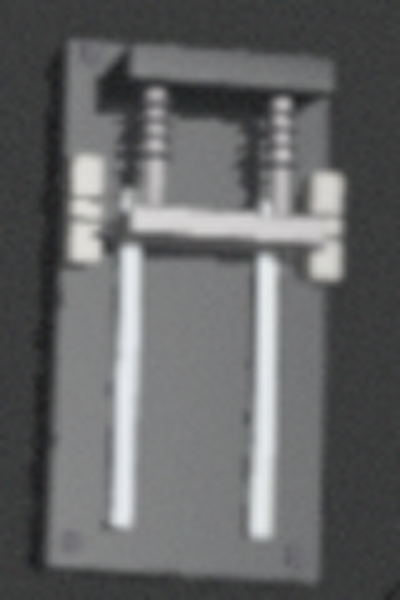

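```bash
python3 - <<'E'
from h import *
np.set_printoptions(precision=4,suppress=True)
f=lambda x,y,s,u0,v0:((x+.5)/s-.5+u0,(y+.5)/s-.5+v0)
def box(P):
    P=np.array(P)[:,:2]; print(P,"c",P.mean(0),"len",np.linalg.norm(np.roll(P,-1,0)-P,axis=1))
    return P
T=box([at_z("top",*f(x,y,6.6,160,190),.052) for x,y in[(148,78),(250,150),(188,248),(78,172)]])
S=box([at_z("side",*f(x-396,y,6.6,235,255),.052) for x,y in[(606,35),(720,140),(572,238),(462,130)]])
# yaw: nose dir (top): from (left,front) edge mid to (back,right) edge mid
d=(T[0]+T[1]-T[2]-T[3]);print("yawT",np.degrees(np.arctan2(d[1],d[0])))
e=(T[1]-T[0]);print("perp",np.degrees(np.arctan2(e[1],e[0]))+90)
for z,u in((.07,(155,155)),):print("knob",at_z("top",*f(*u,6.6,160,190),z))
print("knobS",at_z("side",*f(594-396,85,6.6,235,255),.07))
print("nose",at_z("top",*f(222,108,6.6,160,190),.030),"fit",at_z("top",*f(132,235,6.6,160,190),.026))
g=lambda x,y,z:at_z("top",*f(x,y,5,325,165),z)[:2]
B={k:g(*v) for k,v in dict(bl=(45,568,.03),br=(320,580,.03),tl=(68,40,.03),railL=(120.5,527,.04),railR=(260,538,.04),barLt=(89,155,.05),barLb=(85,264,.05),barRt=(327,172,.05),barRb=(327,280,.05),L1=(87,217,.05),L2=(87,195,.05)).items()}
for k,v in B.items():print(k,v)
# depth of stand bed
D=np.load("top0.npz")['d']
for x,y in[(190,400),(190,500)]:
    u,v=f(x,y,5,325,165);print(at_d("top",u,v,D[int(round(v)),int(round(u))]))
E
```

```text
[[0.5474 0.1854]
 [0.5226 0.1509]
 [0.4904 0.1712]
 [0.5162 0.2084]] c [0.5192 0.179 ] len [0.0425 0.0381 0.0452 0.0387]
[[0.5216 0.1536]
 [0.4883 0.1759]
 [0.5125 0.2113]
 [0.5449 0.1903]] c [0.5168 0.1828] len [0.0401 0.0429 0.0386 0.0435]
yawT -34.25568874432797
perp -35.648776353655435
knob [0.5192 0.1791 0.07  ]
knobS [0.516  0.1833 0.07  ]
nose [0.5401 0.1641 0.03  ] fit [0.4974 0.1952 0.026 ]
bl [ 0.3742 -0.1448]
br [ 0.365  -0.2674]
tl [ 0.6112 -0.1677]
railL [ 0.3913 -0.1769]
railR [ 0.3846 -0.2384]
barLt [ 0.5541 -0.1697]
barLb [ 0.5056 -0.1651]
barRt [ 0.5443 -0.277 ]
barRb [ 0.496  -0.2731]
L1 [ 0.5264 -0.1672]
L2 [ 0.5362 -0.1677]
[ 0.4459 -0.2138  0.0288]
[ 0.4019 -0.2105  0.0315]
```

```bash
python3 - <<'E'
from h import *
t=np.load("top0.npz")['p'];s=np.load("side0.npz")['p']
crop(s,260,110,130,90,6,"pics/standS.png")
crop(t,120,180,140,70,5.5,"pics/blocks.png")
E
```

```text
(no output)
```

View pics/standS.png

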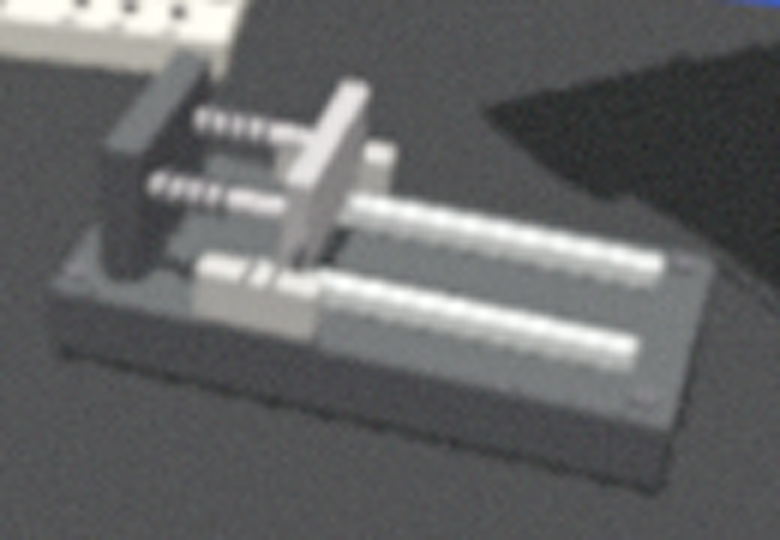

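View pics/blocks.png

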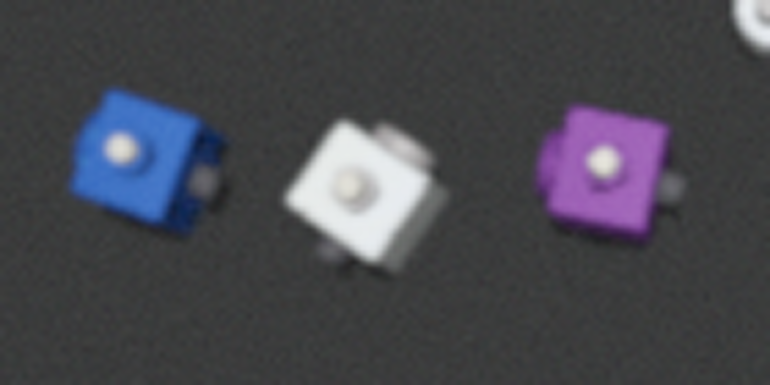

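```bash
python3 - <<'E'
from h import *
np.set_printoptions(precision=4,suppress=True)
f=lambda x,y,s,u0,v0:((x+.5)/s-.5+u0,(y+.5)/s-.5+v0)
def fit(A,B):
    A=np.array(A);B=np.array(B);a=A-A.mean(0);b=B-B.mean(0)
    U,_,V=np.linalg.svd(a.T@b);R=(U@V).T
    t=B.mean(0)-R@A.mean(0);r=B-(A@R.T+t);return t,np.degrees(np.arctan2(R[1,0],R[0,0])),r
m=dict(bl=(-120,62),br=(-120,-62),tl=(120,62),railL=(-100,31),railR=(-100,-31),barLt=(61,54),barLb=(15,54),barRt=(61,-54),barRb=(15,-54),L1=(32.5,54),L2=(42.5,54),nb=(15,60))
def run(cam,s,u0,v0,pts):
    A=[np.array(m[k])/1e3 for k in pts];B=[at_z(cam,*f(x,y,s,u0,v0),z)[:2] for x,y,z in pts.values()]
    t,y,r=fit(A,B);print(cam,t,y);print(r*1e3)
run("top",5,325,165,dict(bl=(45,568,.03),br=(320,580,.03),tl=(68,40,.03),railL=(120.5,527,.04),railR=(260,538,.04),barLt=(89,155,.05),barLb=(85,264,.05),barRt=(327,172,.05),barRb=(327,280,.05),L1=(87,217,.05),L2=(87,195,.05)))
run("side",6,260,110,dict(bl=(663,428,.03),tl=(52,285,.03),br=(712,262,.03),railL=(636,343,.04),railR=(661,262,.04),nb=(320,292,.05)))
for n,x,y in(("blue",121,149),("purple",602,160),("head",349,185)):print(n,at_z("top",*f(x,y,5.5,120,180),.07))
E
```

```text
top [ 0.4878 -0.2175] -5.455125314597675
[[ 0.0267 -0.3729]
 [ 2.5568  0.4274]
 [-1.9298 -0.4292]
 [ 0.1244  0.3225]
 [-0.685   0.4833]
 [ 0.5137 -0.089 ]
 [-2.1846  0.1147]
 [ 0.9371  0.1301]
 [-1.5674 -0.3925]
 [ 1.1816 -0.2902]
 [ 1.0266  0.0957]]
side [ 0.4863 -0.2146] -5.866931244097527
[[ 2.6288  1.2101]
 [-2.8564  0.9898]
 [ 2.4961  4.0224]
 [-0.3817 -2.4325]
 [ 0.1548 -1.26  ]
 [-2.0416 -2.5298]]
blue [0.5344 0.2701 0.07  ]
purple [0.527  0.0802 0.07  ]
head [0.5188 0.1791 0.07  ]
```

```bash
cat >> h.py <<'E'
def ori(yaw):
    c,s=np.cos(np.radians(yaw)),np.sin(np.radians(yaw))
    return np.array([[c,s,0],[s,-c,0],[0,0,-1.]])
np.set_printoptions(precision=4,suppress=True)
E
python3 - <<'E'
from h import *
h=np.array([.5175,.181])
for y in(-34.3,145.7): print(y,robot.ik([*h,.2],ori(y)),robot.ik([.39,-.21,.2],ori(y+28.8)))
E
```

```text
-34.3 [ 39.7557   9.7757 -17.6626   0.     -62.5617  15.9443] [ -2.6419  -0.7195 -29.3744   0.     -61.3451  87.1419]
145.7 [  39.7557    9.7757  -17.6626    0.      -62.5617 -164.0557] [ -2.6419  -0.7195 -29.3744   0.     -61.3451 -92.8581]
```

```bash
python3 - <<'E'
from h import *
h=np.array([.5175,.181]);O=ori(-34.3)
robot.goto([*h,.2],O); robot.move_gripper(.76)
robot.servo_line([*h,.10],speed=.2)
print(robot.read_t(),robot.read_position(),robot.read_grip_width())
p,d=robot.grab_frame("side");np.savez("s1.npz",p=p);crop(p,190,170,150,150,4,"pics/s1.png")
p,d=robot.grab_frame("top");crop(p,120,150,150,110,4,"pics/t1.png")
E
```

```text
4.2667 [0.5181 0.1813 0.1007] 0.7554352852610433
```

View pics/s1.png

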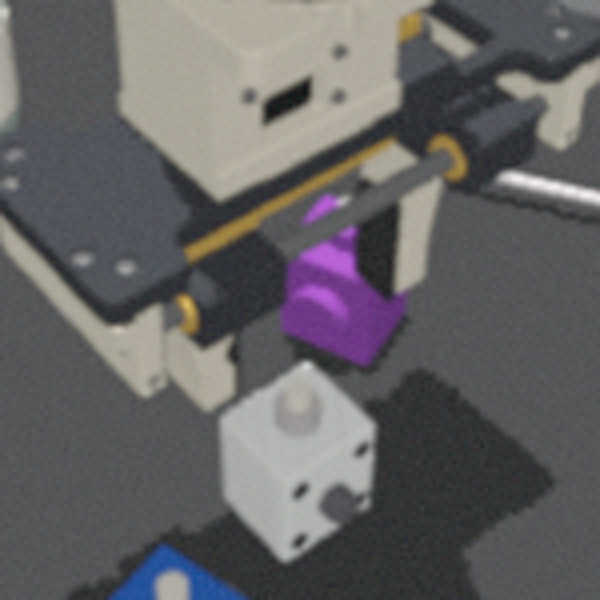

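View pics/t1.png

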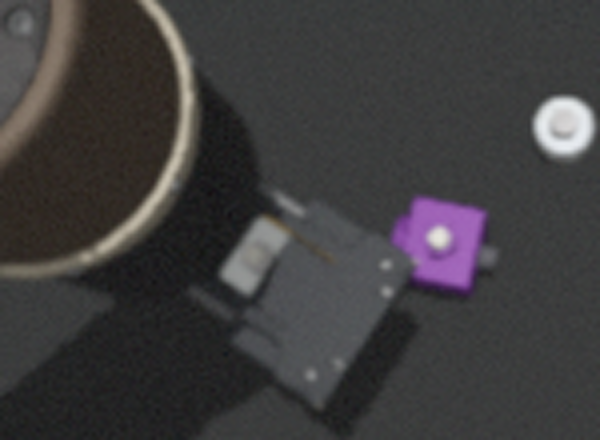

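```bash
python3 - <<'E'
from h import *
q=robot.read_position();R=robot.read_tcp_rot()
for y in(-.033,0,.033):print((proj("side",q+R[:,1]*y)-[190,170]+.5)*4-.5)
print(R[:,1])
h=np.array([.5175,.181]);O=ori(-34.3)
robot.servo_line([*h,.06],O,speed=.15)
robot.servo_line([*h,.0145],O,speed=.08)
print(robot.read_position(),robot.read_force())
robot.move_gripper(0.)
print(robot.read_t(),robot.read_position(),robot.read_grip_width()*88,robot.read_force())
robot.servo_line([*h,.034],O,speed=.1)
print(robot.read_position(),robot.read_grip_width()*88,robot.read_force())
p,d=robot.grab_frame("side");crop(p,190,170,150,150,4,"pics/s2.png")
E
```

```text
[[219.96   372.8442]]
[[295.0899 327.984 ]]
[[365.6032 285.7193]]
[-0.5632 -0.8263 -0.0025]
[0.5178 0.1811 0.0148] [-0.1236 -0.892   0.0616]
6.0083 [0.5178 0.1812 0.0149] 44.07544609439368 [-1.049   0.2345  2.9341]
[0.5175 0.1811 0.0341] 43.925755028393695 [-0.6855  0.0558 -2.7454]
```

View pics/s2.png

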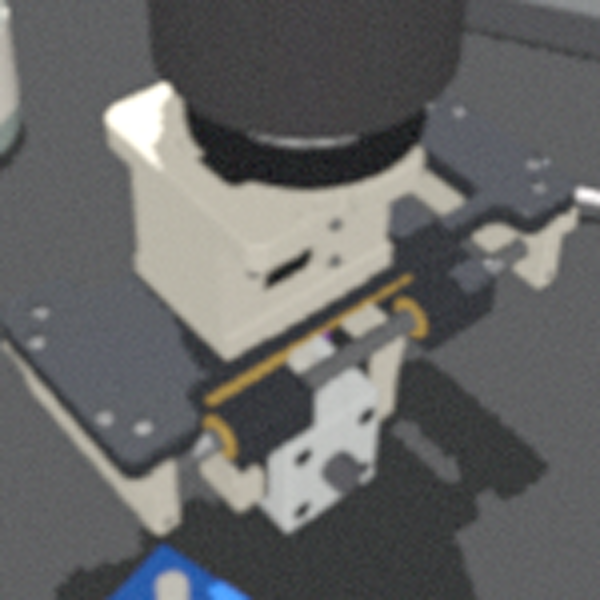

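```bash
python3 - <<'E'
from h import *
h=np.array([.5175,.181])
robot.servo_line([*h,.2],ori(-34.3),speed=.2)
Y=-5.5;S=np.array([.4871,-.216]);O=ori(Y);ux,uy=O[:2,0],-O[:2,1]
a=S-.05*ux
robot.goto([*a,.2],O)
robot.servo_line([*a,.075],O,speed=.15)
robot.dwell(.3)
print(robot.read_t(),robot.read_position(),robot.read_grip_width()*88,robot.read_force(),robot.read_tcp_rot()[:,0])
p,d=robot.grab_frame("side");np.savez("s3.npz",p=p,d=d);crop(p,250,60,150,140,4,"pics/s3.png")
p,d=robot.grab_frame("top");np.savez("t3.npz",p=p,d=d);crop(p,300,165,130,130,4.5,"pics/t3.png")
E
```

```text
10.15 [ 0.4377 -0.2112  0.0756] 44.82520641614761 [ 0.2397 -0.3416 -2.6894] [ 0.9954 -0.0958  0.0012]
```

View pics/s3.png

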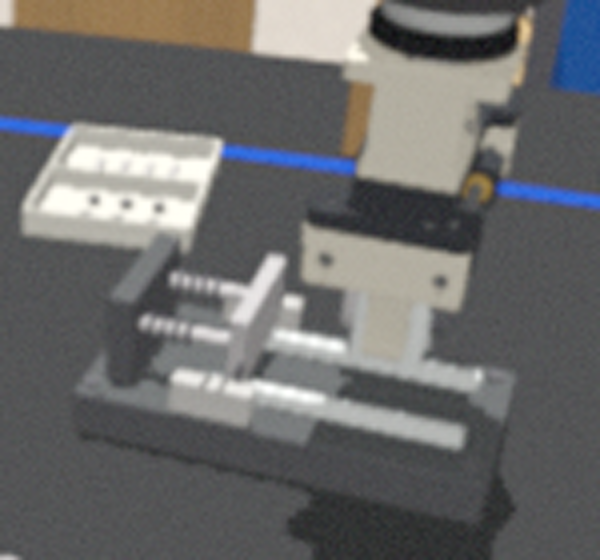

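View pics/t3.png

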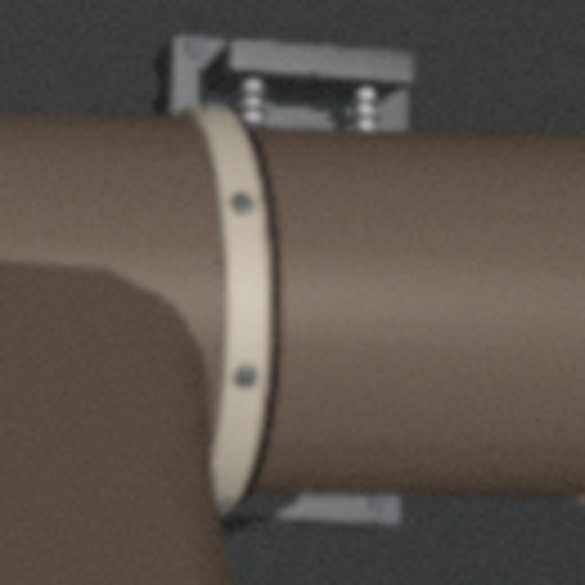

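```bash
python3 - <<'E'
from h import *
T=np.array([.5175,.1811]);O=ori(-34.3)
f=lambda x,y:((x+.5)/4-.5+190,(y+.5)/4-.5+170)
for x,y,z in((290,532,.0192),(378,486,.0192),(344,470,.0452)):
    w=at_z("side",*f(x,y),z);d=w[:2]-T;print(w,"headframe",d@O[:2,0],-(d@O[:2,1]))
s=np.load("s3.npz")['p'];crop(s,315,105,70,70,8,"pics/s3b.png")
E
```

```text
[0.5117 0.2089 0.0192] headframe -0.020451295608932465 0.019647213411314125
[0.4852 0.1789 0.0192] headframe -0.025450624487357652 -0.019993054948186123
[0.4955 0.1944 0.0452] headframe -0.02569877150731139 -0.00143338013200434
```

View pics/s3b.png

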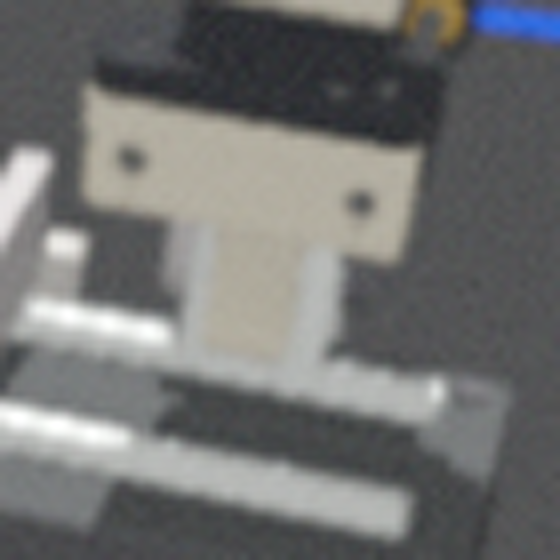

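```bash
python3 - <<'E'
from h import *
Y=-5.5;S=np.array([.4871,-.2155]);O=ori(Y);ux=O[:2,0]
a=S-.05*ux
robot.servo_line([*a,.060],O,speed=.08)
f0=robot.read_force();print(f0)
z=.060
while z>.0425:
    z-=.0015 if z>.05 else .0007
    robot.servo_line([*a,z],O,speed=.03)
    F=robot.read_force()-f0
    print(round(z,4),robot.read_position(),F)
    if F[2]>2.0 or np.hypot(F[0],F[1])>4: break
print(robot.read_t(),robot.read_grip_width()*88)
p,d=robot.grab_frame("side");np.savez("s4.npz",p=p,d=d);crop(p,300,105,85,75,8,"pics/s4.png")
E
```

```text
[-1.5953 -0.8863 -2.9912]
0.0585 [ 0.4375 -0.2108  0.0587] [2.0347 0.73   0.2294]
0.057 [ 0.4373 -0.2107  0.057 ] [ 1.9308  1.0168 -0.152 ]
0.0555 [ 0.4373 -0.2107  0.0554] [ 0.2024  0.8514 -0.0589]
0.054 [ 0.4372 -0.2107  0.0539] [ 1.5148  0.6638 -0.4003]
0.0525 [ 0.4372 -0.2107  0.0524] [1.8919 1.3292 0.4201]
0.051 [ 0.4372 -0.2107  0.0509] [ 2.3539  1.3125 -0.1041]
0.0495 [ 0.4372 -0.2107  0.0494] [2.0583 0.925  0.4287]
0.0488 [ 0.4373 -0.2107  0.0487] [1.096  1.0283 0.6565]
0.0481 [ 0.4373 -0.2107  0.0481] [1.6575 1.532  0.17  ]
0.0474 [ 0.4373 -0.2107  0.0473] [ 1.4647  0.7269 -0.6076]
0.0467 [ 0.4373 -0.2107  0.0467] [ 2.1798  0.9758 -0.3212]
0.046 [ 0.4373 -0.2107  0.0459] [ 1.3415  1.1087 -0.4264]
0.0453 [ 0.4373 -0.2107  0.0452] [0.7487 1.0328 0.129 ]
0.0446 [ 0.4375 -0.2107  0.0449] [1.3149 2.2126 4.8319]
14.0917 43.838031015059904
```

View pics/s4.png

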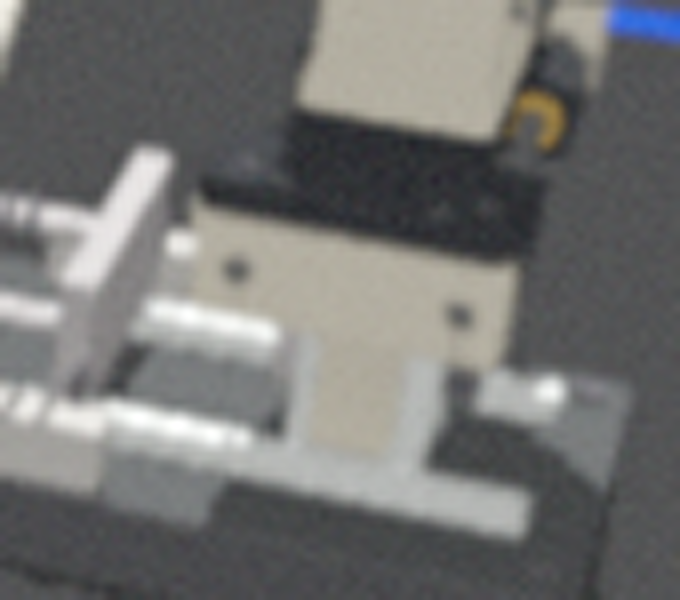

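```bash
python3 - <<'E'
from h import *
Y=-5.5;S=np.array([.4871,-.2155]);O=ori(Y);ux=O[:,0];uy=-O[:,1]
def rf(n=8):
    F=[]
    for _ in range(n): robot.dwell(.02);F.append(robot.read_force())
    F=np.mean(F,0);return np.array([F@ux,F@uy,F[2]])
z=.0448
robot.servo_line([*(S-.05*ux[:2]),z],O,speed=.03);print(rf())
for x in(-.02,-.01,-.007,-.005,-.003,-.001,.001,.003,.005):
    robot.servo_line([*(S+x*ux[:2]),z],O,speed=.04 if x<-.008 else .02)
    F=rf();p=robot.read_position()[:2]-S
    print(x,"tcp",p@ux[:2],p@uy[:2],robot.read_position()[2],"F",F)
    if F[0]<-9 or abs(F[1])>6: break
print(robot.read_t(),robot.read_grip_width()*88)
p,d=robot.grab_frame("side");np.savez("s5.npz",p=p,d=d);crop(p,275,105,95,75,8,"pics/s5.png")
p,d=robot.grab_frame("top");np.savez("t5.npz",p=p,d=d);crop(p,325,165,80,120,5,"pics/t5.png")
E
```

```text
[-0.828   0.4863  0.9098]
-0.02 tcp -0.02010878905708544 -0.00017924002403131985 0.044874233183478 F [-4.381  -0.7823  5.7106]
-0.01 tcp -0.009189603561969602 5.9481489899264746e-05 0.04486852158260058 F [ 1.9393 -0.1631 -0.3115]
-0.007 tcp -0.008810032091366491 3.684498829121794e-05 0.0448900900555424 F [-5.8508  1.3492  8.1271]
-0.005 tcp -0.006868066760518643 -0.00011323218281520083 0.04489289918185352 F [-5.7651  1.0486  8.6327]
-0.003 tcp -0.00494363920231151 -0.00016322022214660927 0.04487914617776845 F [-5.5643 -0.063   8.3833]
-0.001 tcp -0.0032731966787925082 -0.00022758005996657057 0.044887849663007635 F [-6.717   0.3843  9.4678]
0.001 tcp -0.0022347393800093832 -0.00027962819004097317 0.04489430345382548 F [-9.9301  0.5044 12.7837]
18.0583 44.06783722366599
```

View pics/s5.png

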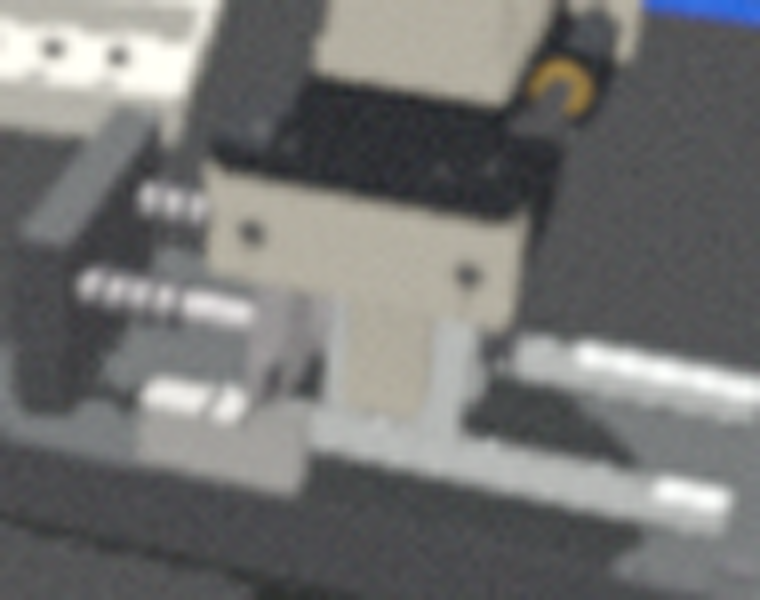

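View pics/t5.png

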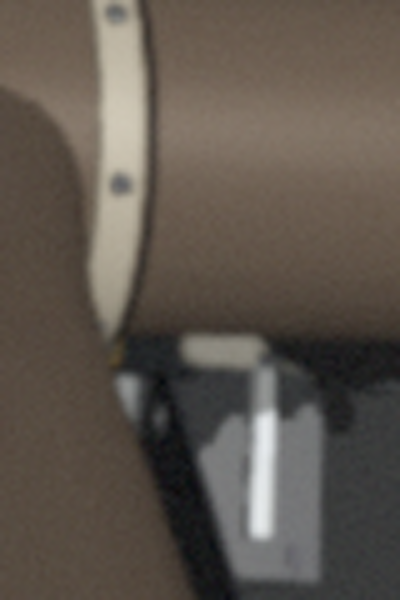

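```bash
cat >> h.py <<'E'
Y=-5.5;S=np.array([.4871,-.2155]);O=ori(Y);ux=O[:,0];uy=-O[:,1]
def rf(n=6):
    F=[]
    for _ in range(n): robot.dwell(.015);F.append(robot.read_force())
    F=np.mean(F,0);return np.array([F@ux,F@uy,F[2]])
def go(x,z,sp=.02):
    robot.servo_line([*(S+x*ux[:2]),z],O,speed=sp)
    F=rf();q=robot.read_position();p=q[:2]-S;R=robot.read_tcp_rot()
    print(round(x,4),round(z,4),"tcp mm",np.round([p@ux[:2]*1e3,p@uy[:2]*1e3,q[2]*1e3],2),"F",F,"tilt",(R.T@O-np.eye(3))[[0,1,0],[2,2,1]])
    return F,p@ux[:2]
E
python3 - <<'E'
from h import *
z=.0448
for i in range(8):
    z+=.0003; F,x=go(.001,z)
    if F[2]<2: break
for xx in(.003,.005,.007):
    F,x=go(xx,z)
    if F[2]>5: z+=.0003
    if F[0]<-11: break
print(robot.read_t())
p,d=robot.grab_frame("side");np.savez("s6.npz",p=p,d=d);crop(p,275,105,95,75,8,"pics/s6.png")
E
```

```text
0.001 0.0451 tcp mm [-1.83 -0.23 44.91] F [-7.6864 -0.1535  8.1825] tilt [ 0.0048 -0.      0.0006]
0.001 0.0454 tcp mm [-0.74 -0.16 44.9 ] F [-5.3454 -1.1701  2.4584] tilt [0.0031 0.     0.0005]
0.001 0.0457 tcp mm [ 0.21  0.06 45.08] F [-3.1469 -1.262  -4.7492] tilt [0.0016 0.0002 0.0003]
0.003 0.0457 tcp mm [ 2.26  0.1  45.28] F [-5.0555 -0.5528 -5.9475] tilt [0.0014 0.0002 0.0003]
0.005 0.0457 tcp mm [ 3.95  0.1  45.3 ] F [-6.0525 -0.6514 -4.8325] tilt [0.0018 0.0003 0.0003]
0.007 0.0457 tcp mm [ 5.59  0.09 45.31] F [-7.4519 -0.0243 -3.5344] tilt [0.0025 0.0003 0.0003]
20.2583
```

View pics/s6.png

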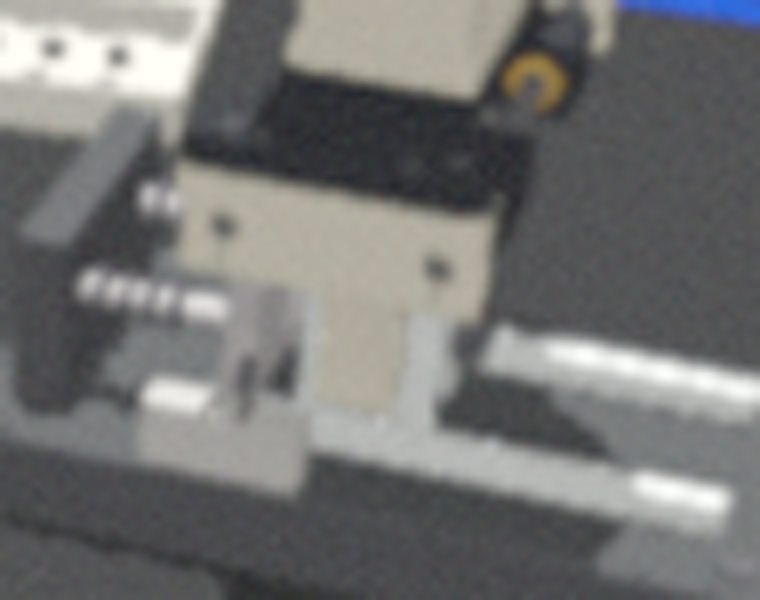

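```bash
python3 - <<'E'
from h import *
for xx,z in((.0085,.0456),(.0097,.0455),(.0105,.0455)):
    F,x=go(xx,z)
    if F[0]<-10.5: break
print(robot.read_t(),robot.read_grip_width()*88)
p,d=robot.grab_frame("side");np.savez("s7.npz",p=p,d=d);crop(p,275,125,60,50,13,"pics/s7.png")
# predicted side crop positions of bar points, using side-fitted stand pose
Sx=np.array([.4863,-.2146]);
for n,x,y,z in(("near",32.5,54,50),("mid",37.5,54,50),("far",42.5,54,50),("barend15",15,54,50),("barend61",61,54,50),("pt",37.5,46,52)):
    w=[*(Sx+(x*ux[:2]+y*uy[:2])/1e3),z/1e3];print(n,(proj("side",w)-[275,125]+.5)*13-.5)
E
```

```text
0.0085 0.0456 tcp mm [ 6.84  0.09 45.28] F [-8.7243  0.07   -2.3722] tilt [0.0028 0.0003 0.0003]
0.0097 0.0455 tcp mm [ 7.92  0.09 45.29] F [-9.0974  0.9256 -0.6146] tilt [0.003  0.0003 0.0003]
0.0105 0.0455 tcp mm [ 8.59  0.09 45.31] F [-9.6309  0.7948  0.0034] tilt [0.0031 0.0003 0.0003]
21.3583 44.14314816266261
near [[397.8257 405.6791]]
mid [[369.9241 399.5722]]
far [[342.1171 393.4906]]
barend15 [[496.2229 427.2526]]
barend61 [[240.055  371.2081]]
pt [[384.3475 366.9152]]
```

View pics/s7.png

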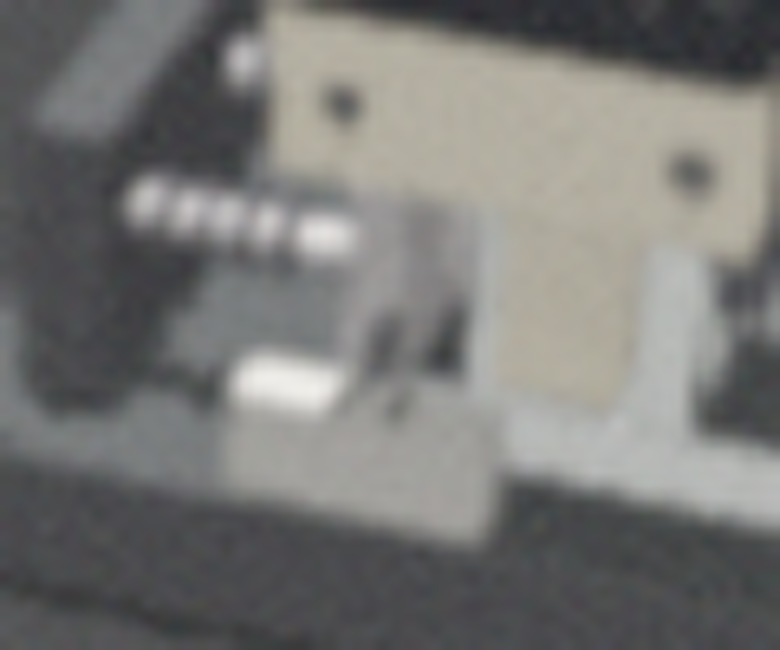

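```bash
python3 - <<'E'
from h import *
go(.0113,.0455);F,x=go(.0115,.0455,.01)
robot.dwell(1.3);print(rf(20),robot.read_position(),robot.read_qvel().__abs__().max() if hasattr(robot.read_qvel(),'__abs__') else robot.read_qvel())
print(robot.read_t(),robot.read_grip_width()*88)
p,d=robot.grab_frame("side");np.savez("s8.npz",p=p,d=d);crop(p,290,125,50,40,16,"pics/s8.png")
b=np.load("side0.npz")['p'];crop(b,290,125,50,40,16,"pics/s0b.png")
E
```

```text
0.0113 0.0455 tcp mm [ 9.21  0.09 45.3 ] F [-10.4098   0.8335   0.5086] tilt [0.0034 0.0003 0.0004]
0.0115 0.0455 tcp mm [ 9.37  0.08 45.3 ] F [-10.3581   0.6321   0.7137] tilt [0.0035 0.0003 0.0004]
[-10.3607   1.2105   0.5957] [ 0.4964 -0.2163  0.0453] 0.1325462743745716
23.7417 43.6382407299607
```

View pics/s8.png

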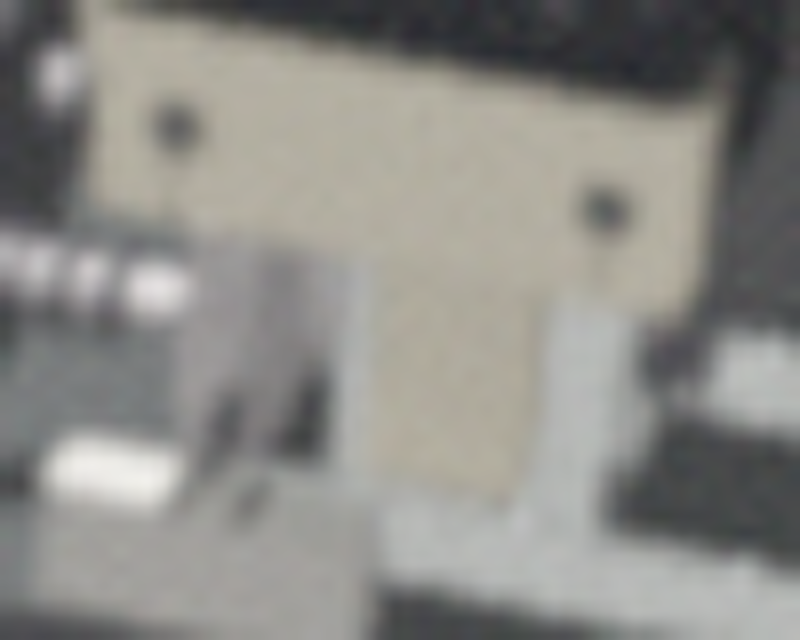

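View pics/s0b.png

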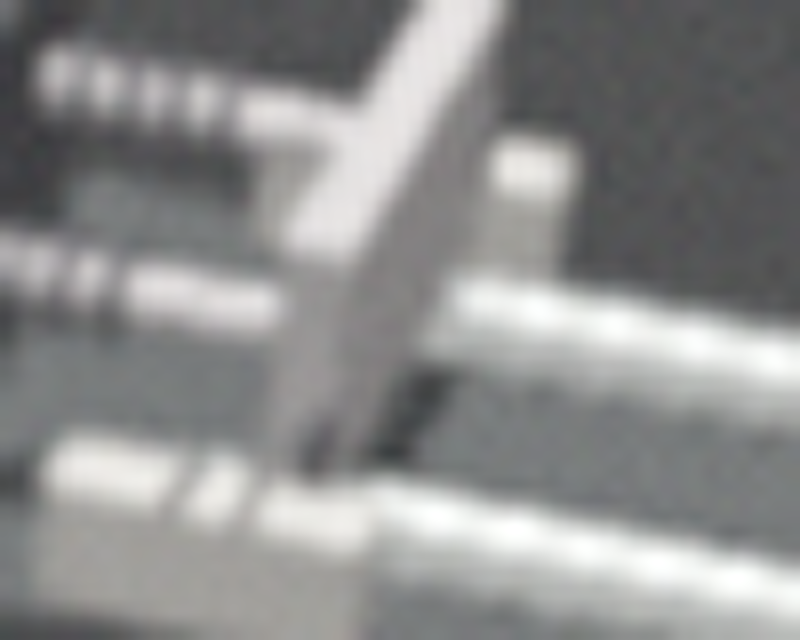

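```bash
python3 - <<'E'
from h import *
H=np.array([.4964,-.2163])
for n,x,y in(("head right",-20,22),("head left",20,22),("finger right",-9.5,40),("finger left",9.5,40)):
    for z in(.032,.042,.078):
        w=[*(H+(x*ux[:2]+y*uy[:2])/1e3),z];print(n,z,(proj("side",w)-[290,125]+.5)*16-.5)
E
```

```text
head right 0.032 [[587.818  554.8518]]
head right 0.042 [[595.8768 495.8358]]
head right 0.078 [[625.7001 276.0545]]
head left 0.032 [[319.8996 496.1776]]
head left 0.042 [[325.8753 437.5207]]
head left 0.078 [[347.9809 219.1945]]
finger right 0.032 [[484.6557 602.7866]]
finger right 0.042 [[492.0641 543.3409]]
finger right 0.078 [[519.4982 321.8248]]
finger left 0.032 [[355.4853 574.0584]]
finger left 0.042 [[361.8705 514.7834]]
finger left 0.078 [[385.5111 293.9623]]
```

```bash
python3 - <<'E'
from h import *
p=np.load("s8.npz")['p'].astype(float).mean(2)
for v in range(143,160):
    r=p[v,322:336]; print(v,np.round(r).astype(int), np.round(p[v,306:318]).astype(int))
E
```

```text
143 [165 162 166 175 172 169 171 172 169 168 151 113  84  81] [136 131 135 145 155 162 173 169 164 167 168 166]
144 [165 158 167 179 177 178 173 164 155 145 130  95  82  85] [132 133 135 145 152 160 175 168 168 169 166 169]
145 [166 158 171 182 182 182 179 158 129 119 104  89  95 111] [134 133 134 142 148 163 173 167 168 166 166 168]
146 [164 159 175 184 185 184 175 148 113  93  85  89 113 149] [137 131 129 135 144 163 173 170 164 167 168 167]
147 [164 160 177 182 183 182 171 141  95  84  82  92 129 170] [133 130 126 120 136 165 175 167 166 167 169 165]
148 [167 160 176 184 185 182 167 140 100  86  97 107 140 180] [132 130 119 105 122 166 178 170 167 168 167 166]
149 [165 162 176 183 183 178 164 149 120 105 123 125 157 178] [126 126 105  83 111 165 175 171 168 170 169 167]
150 [163 161 177 183 184 181 165 154 141 109 114 123 145 161] [126 118  95  75 116 165 177 174 170 170 168 168]
151 [164 165 178 182 185 179 164 157 137  99  87  89 107 124] [123 109  83  78 116 168 174 173 172 169 172 168]
152 [165 168 180 182 183 180 164 150 122  82  70  73  76  83] [114  92  71  78 124 166 176 173 171 168 169 171]
153 [163 171 179 179 183 171 151 136 103  73  72  74  73  73] [122 106  96 101 132 169 176 173 169 169 172 171]
154 [165 173 179 179 179 156 124 109  85  73  68  72  73  73] [141 145 139 138 150 167 173 171 167 168 168 167]
155 [171 177 180 182 178 148 106  86  71  74  72  75  71  73] [130 152 159 159 162 169 174 171 169 172 168 167]
156 [178 178 180 182 176 137  99  76  70  71  72  74  71  73] [134 153 156 156 160 164 164 166 172 177 177 172]
157 [189 180 175 178 175 140 101  84  73  69  70  69  70  71] [148 157 155 156 155 158 156 162 179 182 184 178]
158 [186 180 177 178 176 156 135 119 109 105  91  88  77  72] [158 159 156 156 155 157 154 159 176 182 184 179]
159 [183 182 185 183 178 171 169 164 157 153 145 130 116 106] [158 160 160 157 156 157 153 155 173 182 181 184]
```

```bash
python3 - <<'E'
from h import *
c,_=K("side");V=c['view'];print("cam",-V[:3,:3].T@V[:3,3])
H=np.array([.4964,-.2163])
for x,y in((-21,22),(-21,-22)):
    for z in(.038,.048,.058,.068):
        w=[*(H+(x*ux[:2]+y*uy[:2])/1e3),z];print((x,y),z,proj("side",w))
d=np.load("s8.npz")['d']
# tilt from depth: cloud around head right region, in stand coords
for v in range(143,159):
    out=[]
    for u in range(324,335):
        if d[v,u]>0:
            w=at_d("side",u,v,d[v,u]);q=w[:2]-H;out.append("%d:%.0f,%.0f,%.0f"%(u,q@ux[:2]*1e3,q@uy[:2]*1e3,w[2]*1e3))
    print(v,*out)
E
```

```text
cam [0.4245 0.5082 0.4759]
(-21, 22) 0.038 [[326.9973 157.0957]]
(-21, 22) 0.048 [[327.508  153.3741]]
(-21, 22) 0.058 [[328.0248 149.5974]]
(-21, 22) 0.068 [[328.5479 145.7648]]
(-21, -22) 0.038 [[331.4733 147.8964]]
(-21, -22) 0.048 [[331.992  144.2572]]
(-21, -22) 0.058 [[332.5167 140.5669]]
(-21, -22) 0.068 [[333.0472 136.8248]]
143 324:-11,27,75 325:-12,21,72 326:-27,88,112 327:-28,87,112 328:-30,86,112 329:-33,88,113 330:-34,87,113 331:-37,88,114 332:-39,89,115 333:-26,-3,63 334:-28,-3,63
144 324:-10,21,70 325:-12,20,69 326:-15,21,71 327:-17,20,70 328:-19,21,71 329:-21,17,70 330:-21,3,62 331:-37,88,112 332:-25,1,62 333:-27,0,62 334:-30,4,65
145 324:-10,20,66 325:-12,20,67 326:-15,21,68 327:-17,22,69 328:-19,19,68 329:-20,10,63 330:-21,3,59 331:-23,4,60 332:-25,3,61 333:-27,1,60 334:-30,1,61
146 324:-11,21,64 325:-13,21,65 326:-15,21,66 327:-17,19,65 328:-19,20,66 329:-20,11,61 330:-21,4,58 331:-24,5,59 332:-26,5,60 333:-28,4,59 334:-30,1,58
147 324:-11,20,61 325:-13,22,63 326:-15,21,63 327:-18,20,63 328:-20,19,63 329:-20,8,57 330:-22,5,56 331:-24,8,58 332:-26,5,57 333:-29,6,58 
[... 1039 characters left out ...]
-20,10,39 329:-20,-5,30 330:-22,-8,29 331:-24,-10,29 332:-26,-10,29 333:-29,-10,30 334:-31,-12,29
155 324:-13,20,40 325:-16,21,41 326:-18,22,43 328:-20,6,34 329:-20,-5,27 330:-23,-2,30 331:-25,-3,30 332:-27,-7,28 333:-30,-4,30 334:-32,-5,31
156 324:-14,21,38 325:-16,22,40 326:-18,20,39 327:-20,17,38 328:-20,3,30 329:-22,2,29 330:-24,2,30 331:-26,1,30 332:-28,-2,29 333:-30,-3,29 334:-33,-2,30
157 324:-15,25,38 325:-16,20,36 326:-18,20,36 327:-19,13,33 328:-21,8,30 329:-23,6,29 330:-25,4,29 331:-28,6,31 332:-29,4,29 333:-32,3,29 334:-34,2,30
158 324:-16,32,40 325:-18,31,40 326:-20,30,40 327:-22,29,40 328:-24,26,39 329:-24,11,30 330:-26,10,30 331:-29,11,31 332:-30,7,29 333:-33,8,30 334:-35,6,30
```

```bash
python3 - <<'E'
from h import *
print(rf(10),robot.read_grip_width()*88,robot.read_t()); robot.job_done()
E
```

```text
[-10.4723   1.1737   0.7366] 43.95909227684754 23.9583
the job is handed in; nothing more can be done
```

I gripped the aluminium pump head across its flat sides, carried it to the stand and set it on the bed between the rails. I then pressed its nose against the sprung plate in small steps and handed the job in at 24 s, still holding it pressed.

**Last checks:**
- **Push:** the wrist sensor read about 10.4 N against the pressing direction, steady for more than a second.
- **Plate travel:** the TCP position puts it at about 12.4 mm and the wrist force at about 13 mm. The pointer's shift in the side picture gave 13 to 14 mm. All three lie between the lines, the picture a little past midway.
- **Head pose:** depth data from the side camera put its rear face at the same x from about 30 to 70 mm up (tilt under about 0.03 rad). Its left face was about 21 mm from the gripper's midline, so it sits centred, clear of the rail.
- **Grip:** finger width was 44 mm, the head's own width.

**What disagreed or fell short:**
- **Cameras:** the two cameras differed by 3–4 mm in y, so I used a value in between.
- **Bed friction:** at first the head dragged hard on the bed, so I eased the downward load. The TCP ended 0.4 mm higher than at first contact with the bed.
- **Top camera:** the arm blocked its view, so only the left pointer was seen, and only in the side picture.

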